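# Set the closing plates on the hollow-section posts

### The job

Fit up the tube-to-plate practice joints: take the stack of four loose closing plates apart and lay each one flat on the open top of the upright section it belongs to, ready for tacking: the rectangular plate on the rectangular tube, the square plate on the square tube, the large disc on the large pipe and the small disc on the small pipe. Centre each plate so that it overhangs evenly all round, with the sides of the square and the rectangular plate in line with the tube's. Set the plates down, do not drop them, and leave the red magnet and the try square where they lie.

Things in the scene. Friction and masses are not known exactly. Their poses are not given: they have to be found in the camera images.
- disc_small_mid (a point): Small round steel plate, nearly black, 40 mm diameter, 15 mm thick, lying flat. This point is its centre, half-way up (7.5 mm above its underside); z up. At the start the top of the stack of four (from below: rectangular plate on the bench, square plate, large disc, small disc; roughly centred on one another, each turned anyhow). About 0.15 kg.
- disc_large_mid (a point): Large round steel plate, bright, 52 mm diameter, 15 mm thick, lying flat. This point is its centre, half-way up (7.5 mm above its underside); z up. Third from below in the stack. About 0.25 kg.
- plate_square_mid (a point): Square steel plate in red-brown primer, 60 x 60 mm, 15 mm thick, lying flat. This point is its centre, half-way up (7.5 mm above its underside); z up, x and y along its sides. Second from below in the stack. About 0.42 kg.
- plate_rect_mid (a point): Rectangular steel plate, dark grey, 100 mm (along its x) x 60 mm (along its y), 15 mm thick, lying flat. This point is its centre, half-way up (7.5 mm above its underside); z up. Bottom of the stack, on the bench. About 0.70 kg.
- post_small_top (a point): Small pipe, nearly black, upright, 21.3 mm outer diameter, 3 mm wall, open at the top. Fixed: it stands on a 12 mm foot plate screwed to the bench and cannot be shifted. This point is the centre of its open top end, 95 mm above the bench; z up. The small disc goes here, flat on the end.
- post_pipe_top (a point): Large pipe, bright, upright, 33.7 mm outer diameter, 3.6 mm wall, open at the top. Fixed: it stands on a 12 mm foot plate screwed to the bench and cannot be shifted. This point is the centre of its open top end, 110 mm above the bench; z up. The large disc goes here, flat on the end.
- post_square_top (a point): Square tube in red-brown primer, upright, 40 x 40 mm, 4 mm wall, open at the top. Fixed: it stands on a 12 mm foot plate screwed to the bench and cannot be shifted. This point is the centre of its open top end, 100 mm above the bench; z up, x and y along its sides. The square plate goes here, flat on the end.
- post_rect_top (a point): Rectangular tube, dark grey, upright, 80 mm (along its x) x 40 mm (along its y), 4 mm wall, open at the top. Fixed: it stands on a 12 mm foot plate screwed to the bench and cannot be shifted. This point is the centre of its open top end, 85 mm above the bench; z up. The rectangular plate goes here, its long side along the tube's long side.
- magnet: Bystander to leave alone: red arrow-shaped welding magnet, about 50 x 40 mm and 14 mm high, loose on the bench (its pull is not modelled). Origin under its middle.
- try_square: Bystander to leave alone: L-shaped try square lying flat, about 120 x 75 mm and up to 15 mm high, dark stock and bright blade. Origin under its middle.
Not all that is in view belongs to the job. There is more than one size of the part that bears plate_square_mid; the job needs the larger. What is shaped like the part that bears disc_large_mid but yellow is not meant.

How it is judged:
At the end, for the whole second after the job is handed in: Each plate rests flat (within 0.08 rad of level, underside within 3 mm of the tube end) and still on the top of its own section, its centre within 8 mm of the section's; the square and the rectangular plate are in line with their tubes within 0.18 rad (the square one any of its four ways round) (horizontal distance between plate_rect_mid and post_rect_top below 0.008 m and z of plate_rect_mid in the frame of post_rect_top between 0.0045 and 0.0105 m and angle between each of plate_rect_mid, plate_square_mid, disc_large_mid, disc_small_mid's own z axis and vertical below 0.08 rad and linear speed of each of plate_rect, plate_square, disc_large, disc_small below 0.02 m/s and horizontal distance between plate_square_mid and post_square_top below 0.008 m and z of plate_square_mid in the frame of post_square_top between 0.0045 and 0.0105 m and horizontal distance between disc_large_mid and post_pipe_top below 0.008 m and z of disc_large_mid in the frame of post_pipe_top between 0.0045 and 0.0105 m and horizontal distance between disc_small_mid and post_small_top below 0.008 m and z of disc_small_mid in the frame of post_small_top between 0.0045 and 0.0105 m and angle between the x axis of plate_rect_mid and the x axis of post_rect_top, either way round below 0.18 rad and (angle between the x axis of plate_square_mid and the x axis of post_square_top, either way round below 0.18 rad or angle between the y axis of plate_square_mid and the x axis of post_square_top, either way round below 0.18 rad)); the robot touches nothing.
It fails at once if a plate is dropped (moves faster than 0.5 m/s while no finger touches it: a fall of more than about 13 mm) ((linear speed of plate_rect above 0.5 m/s and contact force between the fingers and plate_rect below 0.05 N) or (linear speed of plate_square above 0.5 m/s and contact force between the fingers and plate_square below 0.05 N) or (linear speed of disc_large above 0.5 m/s and contact force between the fingers and disc_large below 0.05 N) or (linear speed of disc_small above 0.5 m/s and contact force between the fingers and disc_small below 0.05 N)).
It fails at once if the magnet is moved by more than 25 mm (distance of magnet from where it was at the start of the episode above 0.025 m).
It fails at once if the try square is moved by more than 25 mm (distance of try_square from where it was at the start of the episode above 0.025 m).
It also fails if it takes over 112 s, if anything falls off the work surface, if the arm or the gripper's body presses on something with over 40 N, if the wrist force passes 120 N, or if a joint passes its speed limit or range.

### The arm

A 6-joint arm with a two-finger parallel gripper is mounted at the origin on the work surface. World frame = base frame: x ahead of the robot, y to its left, z up, the work surface at z = 0. Lengths are in m, angles in rad, forces in N, time in s.
With the tool pointing down it reaches from about 0.4 to 0.825 m from the base axis. Payload 7 kg.
Tool frame: the origin (TCP) lies at the centre of the arm's flange, where the gripper is bolted on; the fingertips stand 178 mm ahead of it and the grasp point (between the pads) lies 159 mm ahead of it; z points along the fingers, y is the direction in which the jaws open and shut (so a half turn about z gives the same grasp; the last joint's range is limited). The gripper opens to 88 mm and grips with 3 to 60 N. Pads are 19 mm wide; open, the fingers measure 130 mm over their backs; the gripper's body (78 mm by 193 mm) begins 47 mm behind the grasp point.
Start: joints at [1.411, 0.359, 0.012, 0, -1.224, -0.288], TCP at [0.292, 0.608, 0.405] pointing down, gripper open.
Joint ranges: [-3.07, 3.07], [-1.43, 2.12], [-1.02, 1.25], [-3.03, 1.67], [-3.05, -0], [-3.03, 3.03]. Speed limits (rad/s): [2.39, 2.39, 3.01, 3.14, 3.14, 3.14].

### API

Orientations are given as [roll, pitch, yaw] about the fixed x, y, z axes, in that order (R = Rz(yaw) Ry(pitch) Rx(roll)).
In Python, from station import * gives the robot as it stands.
- The arm moves only by the tool send_rows, never from a script. Its argument "motion" is a list of rows, each an object with "offset": the shift along the tool's x, y, z in cm, a list of three; "turn": the turn about the tool's z in degrees. In form: [{"offset": [x, y, z], "turn": turn}, ...]. A call has 1 to 8 rows; each row is the pose to reach, as a shift and turn from the pose commanded when the call began, along the tool's axes at that moment; what a row does not reach only later rows make up. A row lasts 1/10 s, in which the tool goes at most 50 mm and 8.59 degrees, less where a joint would pass 70% of its speed; a pose out of reach is approached as far as the arm can. A call with a gripper value outside its range is refused whole. "hand" is the opening, from -1 (shut) to 1 (fully open), set as the call begins (left out, the last holds). The fingers move at their own pace and stop on an object; "squeeze" is the grip in N (left out, the last holds). Time passes only in rows, so rows that repeat a pose let the fingers close. It gives the time, the measured TCP pose, the force and the opening at its end, in the units of the state.
- get_state(): the state, without advancing time (a new reading comes with each control period).
- grab_frame(name): name is "scene" or "top" or "wrist"; returns a dict with "frame" (420x560x3 uint8, blue, green, red), "range_z" (420x560 float32, m along the optical axis (not along the pixel's ray), 0 where there is no reading), "vertical_fov" (degrees; the focal length in pixels is half the picture's height over the tangent of half this angle, whatever the lens; pixels are square), "cx", "cy" (the principal point, pixels), "cam_to_world" (4x4, takes a point from camera to world coordinates). Camera axes: x right, y up, looking along -z (the intrinsics and any distortion apply to the point x, -y, -z); pixel columns grow to the right and rows downward; lengths in m; the calibration is good to about 2 mm. The wrist camera is an equidistant fisheye: a pixel r from the principal point sees the ray r / f radians off the axis. A picture is of the moment at which its call begins.
- job_done(): hands the job in, once; it reports no verdict.
The state is a dict: "t": time; "q": joint angles; "qd": joint speeds; "joint_efforts": joint torques, N m; "eef_pos": TCP position; "ee_rot": TCP orientation; "force": force on the tool from outside, world axes, zero at the start; "moment": the same for the moment, N m; "width": finger opening in m.
Only numpy, scipy, OpenCV 4.12 (cv2) and the standard library are available. Lean on these libraries where they do the work, as an engineer would, in place of code of your own. Each camera call takes 0.05 s, during which the arm holds its last target. There are 200 camera calls.

## Working session

There is one attempt and no reset: what is moved stays moved. The work goes in short steps, Python scripts to look and compute and a tool call to move; the robot and the scene stay as the last step left them, time stands still between calls to the robot, and variables do not carry over. Pictures are saved under pics/ and viewed, about 12 in all and at most 16, crops included, and the job is handed in when it is done.

Besides the shell and the picture viewer there is one more tool, called after ">>>" as name(argument=value, ...) on one line, values as JSON. send_rows: Moves the arm, as the interface text tells. Its arguments: {"type":"object","properties":{"motion":{"type":"array"},"hand":{"type":"number"},"squeeze":{"type":"number"}},"required":["motion"]}

```bash
ls; mkdir -p pics
cat > h.py <<'E'
from station import *
import numpy as np, cv2
def save(name,cam):
    g=grab_frame(cam); np.savez('pics/'+name+'.npz',**g); cv2.imwrite('pics/'+name+'.png',g['frame']); return g
def load(name): return dict(np.load('pics/'+name+'.npz'))
def cloud(g,fish=False):
    h,w=g['range_z'].shape; f=h/2/np.tan(np.radians(float(g['vertical_fov']))/2)
    v,u=np.mgrid[0:h,0:w]; x=(u-float(g['cx']))/f; y=(v-float(g['cy']))/f
    if fish:
        r=np.hypot(x,y); s=np.where(r>1e-9,np.tan(np.minimum(r,1.5))/np.maximum(r,1e-9),1); x=x*s;y=y*s
    z=g['range_z']; P=np.stack([x*z,-y*z,-z,np.ones_like(z)],-1)
    W=P@g['cam_to_world'].T; W=W[...,:3]; W[z==0]=np.nan; return W
E
python3 - <<'E'
from h import *
a=save('scene0','scene'); b=save('top0','top')
for g in (a,b): print(g['vertical_fov'],g['cx'],g['cy'],g['cam_to_world'].round(3).tolist())
s=get_state(); print(s)
E
```

```text
pics
51.373004760478395 289.09041499111845 212.4114768841472 [[0.104, -0.828, 0.551, 1.03], [0.995, 0.092, -0.05, -0.062], [-0.009, 0.553, 0.833, 0.903], [0.0, 0.0, 0.0, 1.0]]
43.56830347294214 286.9963957965206 222.0697631106286 [[0.014, 0.993, -0.113, 0.335], [-1.0, 0.016, 0.016, 0.017], [0.018, 0.113, 0.993, 1.536], [0.0, 0.0, 0.0, 1.0]]
{'t': 0.1, 'q': array([ 1.41112428e+00,  3.59301073e-01,  1.11772065e-02, -3.25258778e-04,
       -1.22410220e+00, -2.88062269e-01]), 'qd': array([ 0.00129739, -0.00082191,  0.00241543, -0.00050507,  0.00027472,
       -0.00080917]), 'joint_efforts': array([-1.36272938e-03, -5.84163630e+01,  2.93754226e+01,  7.01557472e+00,
        1.02130932e-02, -5.08671292e-05]), 'eef_pos': array([0.29217209, 0.60830232, 0.40383398]), 'ee_rot': array([ 3.14013494e+00, -1.13037611e-04, -4.47844973e-01]), 'force': array([-0.87682095,  0.11909023, -0.12826713]), 'moment': array([-0.02057406, -0.01931869,  0.00972285]), 'width': 0.08730449860821507}
```

View pics/scene0.png

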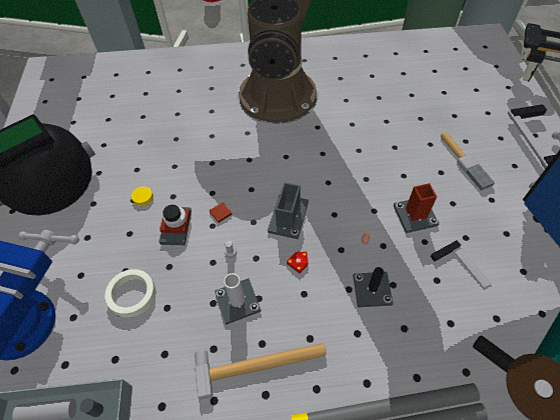

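View pics/top0.png

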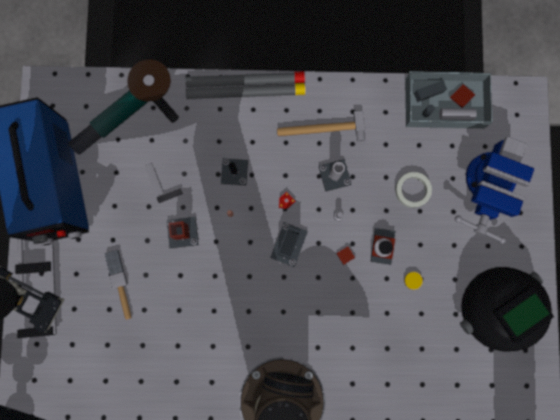

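The scene picture shows the following:
- **Parts:** the stack is at (174,222), the rect tube at (290,205), the square tube at (422,200), the large pipe at (235,288) and the small pipe at (376,280). The magnet is at (298,261) and the try square at (460,262).
- **Possible mix-ups:** the yellow disc at (142,196) stands in for the large disc, and the small red square at (220,212) for the square plate. The parts in the tray could also be mistaken, as could the small bright peg at (230,248) for a pipe.
- **Choice:** I take the stack and the four footed posts.

Next I measure from the depth and make one close crop.

```bash
cat > m.py <<'E'
from h import *
import sys
regs={'stack':(174,222,28),'rect':(290,205,30),'square':(420,200,28),'pipe':(236,288,30),'small':(375,282,28)}
zt={'rect':.085,'square':.1,'pipe':.11,'small':.095}
W=cloud(load('scene0')); T=cloud(load('top0'))
print('table z',np.nanmedian(W[330:340,280:300,2]),np.nanmedian(T[250:300,400:405,2]))
for n,(u,v,r) in regs.items():
    p=W[v-r:v+r,u-r:u+r].reshape(-1,3); p=p[~np.isnan(p[:,2])]; c=np.median(p[p[:,2]>.03],0)
    t=T.reshape(-1,3); t=t[np.hypot(*(t[:,:2]-c[:2]).T)<.09]
    for tag,q in (('scene',p),('top',t)):
        if n=='stack':
            for a,b in ((.012,.018),(.027,.033),(.042,.048),(.056,.064)):
                k=q[(q[:,2]>a)&(q[:,2]<b)]
                if len(k)>4: print(n,tag,a,len(k),k.min(0).round(4),k.max(0).round(4))
        else:
            k=q[(q[:,2]>zt[n]-.012)]
            if len(k)>4:
                rr=cv2.minAreaRect(k[:,:2].astype(np.float32)); print(n,tag,len(k),np.round(rr[0],4),np.round(rr[1],4),round(rr[2],1),k[:,2].max().round(4))
E
python3 m.py; python3 -c "
import cv2;a=cv2.imread('pics/scene0.png');b=a[175:315,120:320];cv2.imwrite('pics/c1.png',cv2.resize(b,None,fx=4,fy=4,interpolation=2))"
```

```text
table z -0.00026666732318125774 -0.00010740767944050766
stack scene 0.012 309 [ 0.3459 -0.3628  0.0121] [ 0.4986 -0.2504  0.018 ]
stack scene 0.027 196 [ 0.4182 -0.3173  0.027 ] [ 0.4778 -0.2515  0.033 ]
stack scene 0.042 108 [ 0.4161 -0.3046  0.0421] [ 0.4653 -0.2556  0.0478]
stack scene 0.056 195 [ 0.4198 -0.3041  0.0561] [ 0.4596 -0.2643  0.0631]
stack top 0.012 184 [ 0.3908 -0.3202  0.012 ] [ 0.4952 -0.1973  0.0178]
stack top 0.027 110 [ 0.4073 -0.3168  0.027 ] [ 0.4706 -0.2501  0.0329]
stack top 0.042 66 [ 0.4122 -0.301   0.042 ] [ 0.4608 -0.2583  0.0476]
stack top 0.056 128 [ 0.417  -0.3045  0.0561] [ 0.4542 -0.2664  0.064 ]
rect scene 276 [ 0.4463 -0.0115] [0.0406 0.0835] 70.4 0.0885
rect top 127 [ 0.4437 -0.0118] [0.0399 0.0804] 69.9 0.0941
square scene 230 [0.4765 0.2988] [0.0423 0.0433] 9.1 0.1043
square top 111 [0.4742 0.2987] [0.0412 0.0408] 8.4 0.1069
pipe scene 148 [ 0.6542 -0.1441] [0.0324 0.0325] 41.8 0.112
pipe top 61 [ 0.6512 -0.1448] [0.0322 0.0325] 18.3 0.1165
small scene 83 [0.6589 0.1524] [0.0203 0.019 ] 77.2 0.0981
small top 30 [0.6554 0.1521] [0.0184 0.0179] 42.8 0.0999
```

View pics/c1.png

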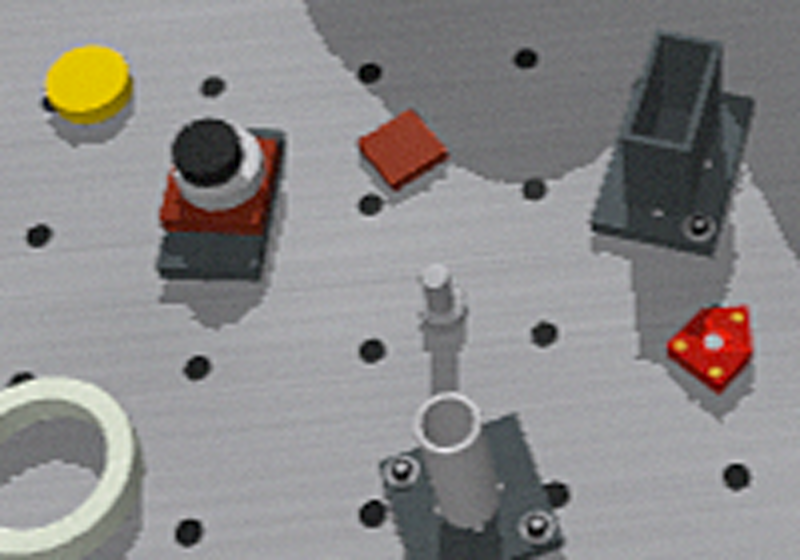

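The crop confirms the stack: black disc at (207,153), bright disc under it, primer square, then the dark rectangle. The 8.5° square tube and the -19.6° rect tube read well. The two cameras differ by about 3 mm in x, so I'll refine with the wrist camera. Next I go above the stack.

```bash
cat > go.py <<'E'
import sys,numpy as np
from scipy.spatial.transform import Rotation as R
from station import get_state
# args: x,y,tipz,yawdeg ...
s=get_state(); p=s['eef_pos']; A=R.from_euler('xyz',s['ee_rot']).as_matrix()
print('now',p.round(4),'tip',(p+A[:,2]*.178).round(4),'rot',np.degrees(s['ee_rot']).round(2),'F',s['force'].round(1),'w',round(s['width'],4),'t',round(s['t'],2))
for a in sys.argv[1:]:
    x,y,z,w=map(float,a.split(',')); d=A.T@(np.array([x,y,z+.178])-p)
    dy=(np.degrees(s['ee_rot'][2])-w+180)%360-180
    print(a,'-> offset cm',(d*100).round(2),'turn',round(dy,1))
E
python3 go.py 0.48,0.35,.226,-20 .5,0,.226,-8 0.44,-0.283,.2,0
```

```text
now [0.2922 0.6083 0.4038] tip [0.2921 0.6081 0.2258] rot [ 1.7992e+02 -1.0000e-02 -2.5660e+01] F [-0.9  0.1 -0.1] w 0.0873 t 0.1
0.48,0.35,.226,-20 -> offset cm [2.812e+01 1.515e+01 1.000e-02] turn -5.7
.5,0,.226,-8 -> offset cm [45.07 45.83  0.06] turn -17.7
0.44,-0.283,.2,0 -> offset cm [51.92 73.94  2.7 ] turn -25.7
```

>>> send_rows(motion=[{"offset": [28.1, 15.2, 0], "turn": 0}, {"offset": [28.1, 15.2, 0], "turn": 0}, {"offset": [28.1, 15.2, 0], "turn": 0}, {"offset": [28.1, 15.2, 0], "turn": 0}, {"offset": [28.1, 15.2, 0], "turn": 0}, {"offset": [28.1, 15.2, 0], "turn": 0}, {"offset": [28.1, 15.2, 0], "turn": 0}, {"offset": [31, 20, 0], "turn": 0}], hand=1, squeeze=30)

```text
t: 0.9
eef_pos: [0.4859, 0.3002, 0.4037]
ee_rot: [3.141, -0.0, -0.448]
force: [1.2, -0.4, -0.5]
width: 0.0877
```

>>> send_rows(motion=[{"offset": [14, 26, 0], "turn": 0}, {"offset": [14, 26, 0], "turn": 0}, {"offset": [14, 26, 0], "turn": 0}, {"offset": [14, 26, 0], "turn": 0}, {"offset": [14, 26, 0], "turn": 0}, {"offset": [14, 26, 0], "turn": 0}, {"offset": [14, 30, 0], "turn": 0}, {"offset": [14, 34, 0], "turn": 0}])

```text
t: 1.7
eef_pos: [0.4628, -0.0688, 0.4042]
ee_rot: [3.141, 0.001, -0.449]
force: [-0.0, -1.2, 0.3]
width: 0.0875
```

```bash
python3 go.py .44,-0.283,.2,0
```

```text
now [ 0.4628 -0.0688  0.4042] tip [ 0.4626 -0.0689  0.2262] rot [ 1.7997e+02  4.0000e-02 -2.5710e+01] F [-0.  -1.2  0.3] w 0.0875 t 1.7
.44,-0.283,.2,0 -> offset cm [ 7.24 20.28  2.63] turn -25.7
```

>>> send_rows(motion=[{"offset": [7, 20, 2.5], "turn": -25.7}, {"offset": [7, 20, 2.5], "turn": -25.7}, {"offset": [7, 20, 2.5], "turn": -25.7}, {"offset": [7, 20, 2.5], "turn": -25.7}, {"offset": [7, 20, 2.5], "turn": -25.7}, {"offset": [7, 20, 2.5], "turn": -25.7}, {"offset": [7, 20, 2.5], "turn": -25.7}, {"offset": [7, 20, 2.5], "turn": -25.7}])

```text
t: 2.5
eef_pos: [0.44, -0.2773, 0.3796]
ee_rot: [-3.141, 0.0, 0.001]
force: [-0.6, 0.9, -0.1]
width: 0.0877
```

```bash
python3 - <<'E'
from h import *
g=save('w1','wrist'); print(g['vertical_fov'],g['cx'],g['cy'],g['cam_to_world'].round(3).tolist())
W=cloud(g,True); np.set_printoptions(suppress=True)
ok=(W[...,0]>.36)&(W[...,0]<.53)&(W[...,1]<-.2)&(W[...,1]>-.37)
for a,b in ((.012,.018),(.027,.033),(.042,.048),(.056,.064)):
    k=W[ok&(W[...,2]>a)&(W[...,2]<b)]
    if len(k)>4:
        r=cv2.minAreaRect(k[:,:2].astype(np.float32)); print(a,len(k),np.round(r[0],4),np.round(r[1],4),round(r[2],1),np.median(k[:,2]).round(4))
E
python3 go.py
```

```text
65.70646984690485 276.91172908555467 209.86679324830624 [[0.002, 0.951, 0.31, 0.525], [-1.0, 0.002, -0.0, -0.277], [-0.001, -0.31, 0.951, 0.36], [0.0, 0.0, 0.0, 1.0]]
0.012 1757 [ 0.4363 -0.3024] [0.1733 0.1124] 72.6 0.0149
0.027 1130 [ 0.4401 -0.2857] [0.0606 0.0597] 80.9 0.03
0.042 632 [ 0.4409 -0.2807] [0.0449 0.0511] 39.5 0.0449
0.056 1291 [ 0.4377 -0.2863] [0.0389 0.0391] 36.2 0.0598
now [ 0.4401 -0.277   0.3798] tip [ 0.4402 -0.277   0.2018] rot [-1.8e+02 -1.0e-02  9.0e-02] F [-0.2  0.3  0.2] w 0.0877 t 2.55
```

View pics/w1.png

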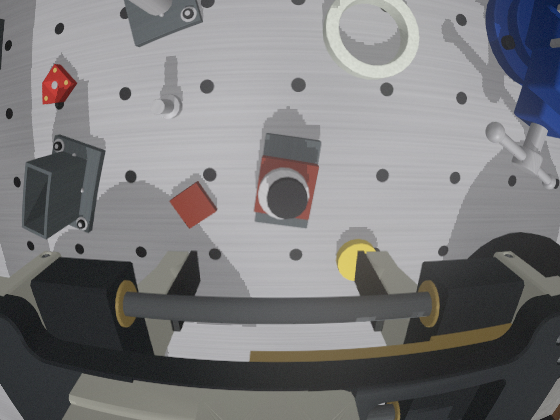

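Wrist view: the stack is at (286,195), with the black disc on top, the white-metal disc and primer square beneath, and the dark rectangle showing at top and bottom. The yellow disc is at (356,258) and the small red square at (193,205), both clear of it. The wrist depth agrees with the mean of the other cameras. Next I grip the small disc.

>>> send_rows(motion=[{"offset": [-0.2, 0.9, 4], "turn": 0}, {"offset": [-0.2, 0.9, 8], "turn": 0}, {"offset": [-0.2, 0.9, 11], "turn": 0}, {"offset": [-0.2, 0.9, 13], "turn": 0}, {"offset": [-0.2, 0.9, 14.3], "turn": 0}, {"offset": [-0.2, 0.9, 15.2], "turn": 0}, {"offset": [-0.2, 0.9, 15.2], "turn": 0}, {"offset": [-0.2, 0.9, 15.2], "turn": 0}])

```text
t: 3.35
eef_pos: [0.4385, -0.2863, 0.2283]
ee_rot: [3.141, -0.001, 0.002]
force: [-0.7, 0.3, 0.8]
width: 0.088
```

>>> send_rows(motion=[{"offset": [0, 0, 0], "turn": 0}, {"offset": [0, 0, 0], "turn": 0}, {"offset": [0, 0, 0], "turn": 0}, {"offset": [0, 0, 0], "turn": 0}, {"offset": [0, 0, 0], "turn": 0}, {"offset": [0, 0, 0], "turn": 0}], hand=-1, squeeze=25)

```text
t: 3.95
eef_pos: [0.438, -0.2868, 0.2277]
ee_rot: [3.142, -0.0, 0.001]
force: [1.1, 0.3, -0.3]
width: 0.0453
```

>>> send_rows(motion=[{"offset": [0, 0, 0], "turn": 0}, {"offset": [0, 0, 0], "turn": 0}, {"offset": [0, 0, 0], "turn": 0}, {"offset": [0, 0, 0], "turn": 0}])

```text
t: 4.35
eef_pos: [0.438, -0.2867, 0.2277]
ee_rot: [3.142, 0.0, 0.001]
force: [-0.0, 0.0, 1.6]
width: 0.0392
```

```bash
python3 go.py .4377,-.286,.17,0 .655,.152,.17,0 .655,.152,.096,0
```

```text
now [ 0.438  -0.2867  0.2277] tip [ 0.438  -0.2867  0.0497] rot [1.8e+02 0.0e+00 4.0e-02] F [-0.   0.   1.6] w 0.0392 t 4.35
.4377,-.286,.17,0 -> offset cm [ -0.03  -0.07 -12.03] turn 0.0
.655,.152,.17,0 -> offset cm [ 21.73 -43.86 -12.03] turn 0.0
.655,.152,.096,0 -> offset cm [ 21.73 -43.86  -4.63] turn 0.0
```

>>> send_rows(motion=[{"offset": [0, 0, -1], "turn": 0}, {"offset": [0, 0, -4], "turn": 0}, {"offset": [0, 0, -8], "turn": 0}, {"offset": [2, -2, -12], "turn": 0}, {"offset": [4, -6, -12], "turn": 0}, {"offset": [6, -10.5, -12], "turn": 0}, {"offset": [8, -15, -12], "turn": 0}, {"offset": [10, -19.5, -12], "turn": 0}])

```text
t: 5.15
eef_pos: [0.538, -0.0899, 0.3486]
ee_rot: [-3.141, -0.001, 0.0]
force: [1.1, -0.9, -0.9]
width: 0.0392
```

>>> send_rows(motion=[{"offset": [1.5, -4.5, 0], "turn": 0}, {"offset": [3, -9, 0], "turn": 0}, {"offset": [4.5, -13.5, 0], "turn": 0}, {"offset": [6, -18, 0], "turn": 0}, {"offset": [7, -22, 0], "turn": 0}, {"offset": [7, -24.4, 0], "turn": 0}, {"offset": [7, -24.4, 0], "turn": 0}, {"offset": [7, -24.4, 0], "turn": 0}])

```text
t: 5.95
eef_pos: [0.6074, 0.1529, 0.3477]
ee_rot: [3.141, 0.001, 0.002]
force: [-0.4, -0.9, -1.0]
width: 0.0393
```

```bash
cat > post.py <<'E'
from h import *
import sys
n,zt,x,y,r=sys.argv[1],*map(float,sys.argv[2:6])
g=save(n,'wrist'); W=cloud(g,True)
m=(np.hypot(W[...,0]-x,W[...,1]-y)<r)&(abs(W[...,2]-zt)<.005); k=W[m]
q=minrect=cv2.minAreaRect(k[:,:2].astype(np.float32)); (cx,cy),rad=cv2.minEnclosingCircle(k[:,:2].astype(np.float32))
print(len(k),'rect',np.round(q[0],4),np.round(q[1],4),round(q[2],1),'circ',round(cx,4),round(cy,4),round(rad,4),'z',np.median(k[:,2]).round(4))
v,u=np.nonzero(m); print('px',u.min(),u.max(),v.min(),v.max())
E
python3 post.py w2 .095 .657 .152 .03;python3 go.py .657,.152,.17,0
```

```text
335 rect [0.6574 0.1511] [0.0197 0.021 ] 71.9 circ 0.6574 0.1513 0.0109 z 0.0947
px 266 293 140 169
now [0.6074 0.1521 0.3478] tip [0.6073 0.1521 0.1698] rot [1.7999e+02 3.0000e-02 6.0000e-02] F [-0.5 -0.2 -1.5] w 0.0388 t 6.0
.657,.152,.17,0 -> offset cm [ 4.96  0.02 -0.02] turn 0.1
```

View pics/w2.png

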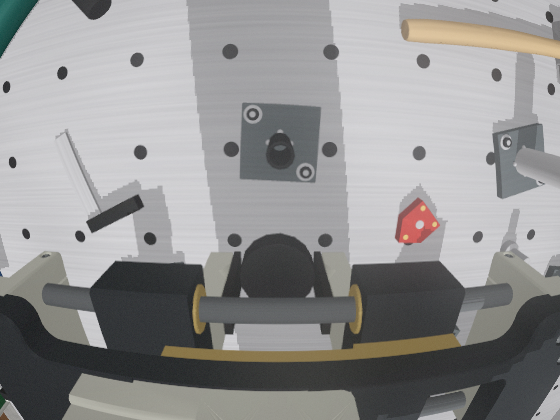

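The pipe rim is at (280,150) and the held disc at (278,272), seated squarely between the pads. Now I place it.

>>> send_rows(motion=[{"offset": [3, 0.1, 0], "turn": 0}, {"offset": [5, 0.1, 2], "turn": 0}, {"offset": [5, 0.1, 4.5], "turn": 0}, {"offset": [5, 0.1, 6], "turn": 0}, {"offset": [5, 0.1, 6.6], "turn": 0}, {"offset": [5, 0.1, 6.9], "turn": 0}, {"offset": [5, 0.1, 6.9], "turn": 0}, {"offset": [5, 0.1, 6.9], "turn": 0}])

```text
t: 6.8
eef_pos: [0.6579, 0.1516, 0.28]
ee_rot: [-3.141, -0.002, 0.001]
force: [-0.6, -0.2, -1.4]
width: 0.039
```

```bash
python3 go.py .6574,.1512,.0997,0
```

```text
now [0.6579 0.1516 0.28  ] tip [0.6582 0.1517 0.102 ] rot [-1.7996e+02 -1.0000e-01  7.0000e-02] F [-0.6 -0.2 -1.4] w 0.039 t 6.8
.6574,.1512,.0997,0 -> offset cm [-0.05  0.04  0.23] turn 0.1
```

>>> send_rows(motion=[{"offset": [0, 0, 0.05], "turn": 0}, {"offset": [0, 0, 0.1], "turn": 0}, {"offset": [0, 0, 0.1], "turn": 0}])

```text
t: 7.1
eef_pos: [0.6577, 0.1515, 0.278]
ee_rot: [-3.141, -0.0, 0.001]
force: [-0.2, -0.3, -1.4]
width: 0.0394
```

>>> send_rows(motion=[{"offset": [0, 0, 0.05], "turn": 0}, {"offset": [0, 0, 0.05], "turn": 0}, {"offset": [0, 0, 0.05], "turn": 0}])

```text
t: 7.4
eef_pos: [0.6577, 0.1515, 0.2777]
ee_rot: [-3.141, -0.0, 0.001]
force: [-1.9, 0.0, 3.0]
width: 0.0391
```

Contact is felt at +3 N. I release and lift, then check from the wrist camera on the way back.

>>> send_rows(motion=[{"offset": [0, 0, 0], "turn": 0}, {"offset": [0, 0, 0], "turn": 0}, {"offset": [0, 0, 0], "turn": 0}, {"offset": [0, 0, 0], "turn": 0}, {"offset": [0, 0, 0], "turn": 0}, {"offset": [0, 0, -1], "turn": 0}, {"offset": [0, 0, -4], "turn": 0}, {"offset": [0, 0, -8], "turn": 0}], hand=1)

```text
t: 8.2
eef_pos: [0.6572, 0.1513, 0.3567]
ee_rot: [3.14, 0.004, 0.001]
force: [0.8, 0.7, -0.5]
width: 0.0871
```

>>> send_rows(motion=[{"offset": [-5, 0, 0], "turn": 0}, {"offset": [-5, 0, 0], "turn": 0}, {"offset": [-5, 0, 0], "turn": 0}])

```text
t: 8.5
eef_pos: [0.6069, 0.1514, 0.3587]
ee_rot: [-3.141, -0.002, 0.002]
force: [0.4, 0.9, 1.1]
width: 0.0878
```

```bash
python3 post.py w3 .110 .6574 .1512 .04;python3 go.py .44,-.2815,.16,0 .44,-.2815,.035,0
```

```text
2346 rect [0.657  0.1517] [0.0387 0.0389] 29.6 circ 0.6568 0.1519 0.0199 z 0.11
px 250 304 129 183
now [0.6077 0.1515 0.3584] tip [0.608  0.1517 0.1804] rot [-1.7996e+02 -1.0000e-01  8.0000e-02] F [ 0.2 -0.4  0.6] w 0.0874 t 8.55
.44,-.2815,.16,0 -> offset cm [-16.84  43.28   1.98] turn 0.1
.44,-.2815,.035,0 -> offset cm [-16.86  43.29  14.48] turn 0.1
```

The small disc is centred to about 0.7 mm with its top at 0.110. Back to the stack.

>>> send_rows(motion=[{"offset": [-1.7, 4.3, 0], "turn": 0}, {"offset": [-3.4, 8.6, 0], "turn": 0}, {"offset": [-5, 13, 0], "turn": 0}, {"offset": [-6.8, 17.3, 0], "turn": 0}, {"offset": [-8.5, 21.6, 0], "turn": 0}, {"offset": [-10.2, 26, 0], "turn": 0}, {"offset": [-12, 30, 0], "turn": 0}, {"offset": [-13.6, 34.6, 0], "turn": 0}])

```text
t: 9.35
eef_pos: [0.4719, -0.1963, 0.3576]
ee_rot: [3.141, -0.001, 0.001]
force: [1.8, -0.9, 0.5]
width: 0.0879
```

>>> send_rows(motion=[{"offset": [-1.7, 4.3, 0], "turn": 0}, {"offset": [-3.2, 8, 0], "turn": 0}, {"offset": [-3.2, 8.7, 0], "turn": 0}, {"offset": [-3.2, 8.7, 0], "turn": 0}])

```text
t: 9.75
eef_pos: [0.4403, -0.2833, 0.3571]
ee_rot: [3.141, 0.0, -0.002]
force: [0.5, -0.7, -0.3]
width: 0.0879
```

```bash
cat > stk.py <<'E'
from h import *
import sys
g=save(sys.argv[1],'wrist'); W=cloud(g,True)
ok=(abs(W[...,0]-.44)<.075)&(abs(W[...,1]+.284)<.055)
for z in (.015,.03,.045,.06):
    m=(ok&(abs(W[...,2]-z)<.003)).astype(np.uint8); n,l,st,_=cv2.connectedComponentsWithStats(m)
    if n<2: continue
    i=1+st[1:,4].argmax(); k=W[l==i]
    if len(k)>60:
        r=cv2.minAreaRect(k[:,:2].astype(np.float32)); c,rad=cv2.minEnclosingCircle(k[:,:2].astype(np.float32)); print(z,len(k),np.round(r[0],4),np.round(r[1],4),round(r[2],1),np.median(k[:,2]).round(4),'circ',np.round(c,4),round(rad,4))
E
python3 stk.py w4; python3 go.py .44,-.2815,.035,0
```

```text
0.015 1438 [ 0.4805 -0.2931] [0.06   0.0251] 81.7 0.015 circ [ 0.4801 -0.2933] 0.0323
0.03 1259 [ 0.4402 -0.2856] [0.0601 0.0596] 80.7 0.03 circ [ 0.4404 -0.2862] 0.0412
0.045 2252 [ 0.4378 -0.2832] [0.051  0.0507] 89.6 0.0448 circ [ 0.4382 -0.2831] 0.026
now [ 0.4405 -0.2824  0.3571] tip [ 0.4405 -0.2824  0.1791] rot [ 1.8e+02  1.0e-02 -6.0e-02] F [ 1.3  1.  -0.2] w 0.0875 t 9.8
.44,-.2815,.035,0 -> offset cm [-0.05 -0.09 14.41] turn -0.1
```

>>> send_rows(motion=[{"offset": [-0.2, 0.05, 4], "turn": 0}, {"offset": [-0.2, 0.05, 8], "turn": 0}, {"offset": [-0.2, 0.05, 11], "turn": 0}, {"offset": [-0.2, 0.05, 13], "turn": 0}, {"offset": [-0.2, 0.05, 14], "turn": 0}, {"offset": [-0.2, 0.05, 14.4], "turn": 0}, {"offset": [-0.2, 0.05, 14.4], "turn": 0}, {"offset": [-0.2, 0.05, 14.4], "turn": 0}])

```text
t: 10.6
eef_pos: [0.4387, -0.2821, 0.2142]
ee_rot: [3.141, -0.002, 0.001]
force: [-0.7, 0.1, 0.3]
width: 0.0877
```

>>> send_rows(motion=[{"offset": [0, 0, 0], "turn": 0}, {"offset": [0, 0, 0], "turn": 0}, {"offset": [0, 0, 0], "turn": 0}, {"offset": [0, 0, 0], "turn": 0}, {"offset": [0, 0, 0], "turn": 0}, {"offset": [0, 0, 0], "turn": 0}, {"offset": [0, 0, 0], "turn": 0}, {"offset": [0, 0, 0], "turn": 0}], hand=-1, squeeze=30)

```text
t: 11.4
eef_pos: [0.4381, -0.2823, 0.2133]
ee_rot: [3.141, -0.0, 0.001]
force: [-0.3, -1.4, 2.4]
width: 0.0512
```

```bash
python3 go.py .6527,-.1445,.17,0
```

```text
now [ 0.4381 -0.2823  0.2133] tip [ 0.4381 -0.2824  0.0353] rot [ 1.7999e+02 -1.0000e-02  4.0000e-02] F [-0.3 -1.4  2.4] w 0.0512 t 11.4
.6527,-.1445,.17,0 -> offset cm [ 21.48 -13.77 -13.47] turn 0.0
```

>>> send_rows(motion=[{"offset": [0, 0, -1], "turn": 0}, {"offset": [0, 0, -4], "turn": 0}, {"offset": [0, 0, -8], "turn": 0}, {"offset": [0, 0, -12], "turn": 0}, {"offset": [3, -2, -15], "turn": 0}, {"offset": [6.5, -5, -15], "turn": 0}, {"offset": [10, -8.5, -15], "turn": 0}, {"offset": [13.5, -12, -15], "turn": 0}])

```text
t: 12.2
eef_pos: [0.5734, -0.1607, 0.3639]
ee_rot: [-3.141, -0.0, -0.0]
force: [0.5, -1.4, -1.4]
width: 0.0512
```

>>> send_rows(motion=[{"offset": [2.5, -1.8, 0], "turn": 0}, {"offset": [2.5, -1.8, 0], "turn": 0}, {"offset": [2.5, -1.8, 0], "turn": 0}, {"offset": [2.5, -1.8, 0], "turn": 0}])

```text
t: 12.6
eef_pos: [0.5972, -0.1443, 0.363]
ee_rot: [-3.141, 0.001, 0.0]
force: [-0.2, 0.3, -3.2]
width: 0.051
```

```bash
python3 post.py w5 .110 .653 -.1445 .035;python3 go.py .653,-.1445,.1165,0
```

```text
677 rect [ 0.6525 -0.1462] [0.0328 0.0326] 30.2 circ 0.6524 -0.146 0.017 z 0.1097
px 258 303 125 170
now [ 0.5971 -0.1446  0.3632] tip [ 0.597  -0.1446  0.1852] rot [-1.7999e+02  3.0000e-02 -0.0000e+00] F [ 0.3 -0.  -3.2] w 0.051 t 12.65
.653,-.1445,.1165,0 -> offset cm [ 5.59 -0.01  6.87] turn -0.0
```

>>> send_rows(motion=[{"offset": [3, 0.1, 0], "turn": 0}, {"offset": [5.5, 0.1, 1], "turn": 0}, {"offset": [5.5, 0.1, 4], "turn": 0}, {"offset": [5.5, 0.1, 5.8], "turn": 0}, {"offset": [5.5, 0.1, 6.5], "turn": 0}, {"offset": [5.5, 0.1, 6.8], "turn": 0}, {"offset": [5.5, 0.1, 6.8], "turn": 0}, {"offset": [5.5, 0.1, 6.8], "turn": 0}])

```text
t: 13.45
eef_pos: [0.6531, -0.1453, 0.2967]
ee_rot: [3.141, -0.002, 0.001]
force: [-0.1, -0.9, -2.7]
width: 0.0512
```

>>> send_rows(motion=[{"offset": [0, 0, 0.05], "turn": 0}, {"offset": [0, 0, 0.1], "turn": 0}, {"offset": [0, 0, 0.1], "turn": 0}])

```text
t: 13.75
eef_pos: [0.6529, -0.145, 0.2945]
ee_rot: [-3.142, -0.001, 0.001]
force: [-0.0, 0.4, -3.2]
width: 0.0511
```

>>> send_rows(motion=[{"offset": [0, 0, 0.05], "turn": 0}, {"offset": [0, 0, 0.05], "turn": 0}, {"offset": [0, 0, 0.05], "turn": 0}])

```text
t: 14.05
eef_pos: [0.6529, -0.145, 0.2936]
ee_rot: [3.142, 0.0, 0.001]
force: [0.5, -0.1, -3.2]
width: 0.0508
```

>>> send_rows(motion=[{"offset": [0, 0, 0.05], "turn": 0}, {"offset": [0, 0, 0.05], "turn": 0}, {"offset": [0, 0, 0.05], "turn": 0}])

```text
t: 14.35
eef_pos: [0.6529, -0.1451, 0.2934]
ee_rot: [3.142, -0.0, 0.001]
force: [-1.1, 0.4, -0.5]
width: 0.0512
```

Contact: the wrist reading went from -3.2 to -0.5 N, so the disc's weight is now on the pipe. I release it.

>>> send_rows(motion=[{"offset": [0, 0, 0], "turn": 0}, {"offset": [0, 0, 0], "turn": 0}, {"offset": [0, 0, 0], "turn": 0}, {"offset": [0, 0, 0], "turn": 0}, {"offset": [0, 0, 0], "turn": 0}, {"offset": [0, 0, -1], "turn": 0}, {"offset": [0, 0, -4], "turn": 0}, {"offset": [0, 0, -8], "turn": 0}], hand=1)

```text
t: 15.15
eef_pos: [0.6524, -0.145, 0.3728]
ee_rot: [3.142, 0.004, 0.001]
force: [1.5, -0.6, 0.8]
width: 0.0875
```

>>> send_rows(motion=[{"offset": [-4.5, 0, 0], "turn": 0}, {"offset": [-6, 0, 0], "turn": 0}, {"offset": [-6, 0, 0], "turn": 0}, {"offset": [-6, 0, 0], "turn": 0}])

```text
t: 15.55
eef_pos: [0.5929, -0.1452, 0.3744]
ee_rot: [3.141, -0.002, 0.001]
force: [0.9, 0.1, -0.5]
width: 0.0878
```

```bash
python3 post.py w6 .125 .653 -.1455 .045;python3 go.py .4402,-.2856,.18,-9.3
```

```text
4044 rect [ 0.6531 -0.1449] [0.0503 0.0512] 0.5 circ 0.6528 -0.1447 0.0262 z 0.125
px 241 313 107 177
now [ 0.5933 -0.1451  0.3739] tip [ 0.5936 -0.1451  0.1959] rot [ 1.7999e+02 -7.0000e-02  5.0000e-02] F [-0.2 -0.4  1.4] w 0.0875 t 15.6
.4402,-.2856,.18,-9.3 -> offset cm [-15.33  14.04   1.57] turn 9.4
```

>>> send_rows(motion=[{"offset": [-3.5, 3.2, 0], "turn": 2}, {"offset": [-7, 6.4, 0.5], "turn": 4}, {"offset": [-10.5, 9.6, 1], "turn": 6}, {"offset": [-14, 12.8, 1.5], "turn": 8}, {"offset": [-15.3, 14, 1.5], "turn": 9.4}, {"offset": [-15.3, 14, 1.5], "turn": 9.4}, {"offset": [-15.3, 14, 1.5], "turn": 9.4}])

```text
t: 16.3
eef_pos: [0.4408, -0.2856, 0.3583]
ee_rot: [3.141, -0.0, -0.164]
force: [0.6, 0.2, -1.0]
width: 0.0877
```

```bash
python3 stk.py w7; python3 go.py .4402,-.2856,.02,-9.3
```

```text
0.015 1436 [ 0.4808 -0.2926] [0.0592 0.0244] 81.8 0.015 circ [ 0.4808 -0.293 ] 0.0316
0.03 3508 [ 0.4402 -0.2859] [0.0598 0.0598] 80.6 0.0299 circ [ 0.4401 -0.2861] 0.0414
now [ 0.441  -0.2852  0.3583] tip [ 0.4411 -0.2853  0.1803] rot [ 1.7999e+02 -2.0000e-02 -9.3400e+00] F [-0.8  0.4 -0.1] w 0.0875 t 16.35
.4402,-.2856,.02,-9.3 -> offset cm [-0.08  0.05 16.03] turn -0.0
```

>>> send_rows(motion=[{"offset": [-0.1, 0.05, 4], "turn": 0}, {"offset": [-0.1, 0.05, 8.5], "turn": 0}, {"offset": [-0.1, 0.05, 12], "turn": 0}, {"offset": [-0.1, 0.05, 14.3], "turn": 0}, {"offset": [-0.1, 0.05, 15.5], "turn": 0}, {"offset": [-0.1, 0.05, 16], "turn": 0}, {"offset": [-0.1, 0.05, 16], "turn": 0}, {"offset": [-0.1, 0.05, 16], "turn": 0}])

```text
t: 17.15
eef_pos: [0.4398, -0.2855, 0.1992]
ee_rot: [3.141, -0.002, -0.163]
force: [0.0, -0.1, 1.3]
width: 0.0879
```

>>> send_rows(motion=[{"offset": [0, 0, 0], "turn": 0}, {"offset": [0, 0, 0], "turn": 0}, {"offset": [0, 0, 0], "turn": 0}, {"offset": [0, 0, 0], "turn": 0}, {"offset": [0, 0, 0], "turn": 0}, {"offset": [0, 0, 0], "turn": 0}, {"offset": [0, 0, 0], "turn": 0}], hand=-1, squeeze=40)

```text
t: 17.85
eef_pos: [0.439, -0.2857, 0.1985]
ee_rot: [3.141, -0.0, -0.163]
force: [-1.2, -0.9, 5.8]
width: 0.0595
```

```bash
python3 go.py .4402,-.2856,.18,-9.3 .4754,0,.18,-9.3 .43,.297,.18,-9.3
```

```text
now [ 0.439  -0.2857  0.1985] tip [ 0.4391 -0.2857  0.0205] rot [ 1.7999e+02 -2.0000e-02 -9.3500e+00] F [-1.2 -0.9  5.8] w 0.0595 t 17.85
.4402,-.2856,.18,-9.3 -> offset cm [  0.12  -0.02 -15.95] turn -0.1
.4754,0,.18,-9.3 -> offset cm [ -1.05 -28.77 -15.96] turn -0.1
.43,.297,.18,-9.3 -> offset cm [-10.35 -57.34 -15.96] turn -0.1
```

>>> send_rows(motion=[{"offset": [0, 0, -1], "turn": 0}, {"offset": [0, 0, -4], "turn": 0}, {"offset": [0, 0, -8], "turn": 0}, {"offset": [0, 0, -12.5], "turn": 0}, {"offset": [0, -2, -16], "turn": 0}, {"offset": [0, -6, -16], "turn": 0}, {"offset": [-0.5, -10.5, -16], "turn": 0}, {"offset": [-1, -15, -16], "turn": 0}])

```text
t: 18.65
eef_pos: [0.4526, -0.1346, 0.3582]
ee_rot: [-3.141, 0.001, -0.165]
force: [1.5, 0.2, -4.0]
width: 0.0597
```

>>> send_rows(motion=[{"offset": [0, -4.6, 0], "turn": 0}, {"offset": [-0.5, -9.2, 0], "turn": 0}, {"offset": [-1, -13.8, 0], "turn": 0}, {"offset": [-2, -18.4, 0], "turn": 0}, {"offset": [-3, -23, 0], "turn": 0}, {"offset": [-4.2, -27.6, 0], "turn": 0}, {"offset": [-5.5, -32.2, 0], "turn": 0}, {"offset": [-7, -36, 0], "turn": 0}])

```text
t: 19.45
eef_pos: [0.442, 0.2328, 0.358]
ee_rot: [3.141, 0.001, -0.163]
force: [1.4, -0.1, -4.8]
width: 0.0594
```

```bash
python3 go.py .418,.297,.18,8.5
```

```text
now [0.442  0.2328 0.358 ] tip [0.4419 0.2328 0.18  ] rot [ 1.7998e+02  5.0000e-02 -9.3300e+00] F [ 1.4 -0.1 -4.8] w 0.0594 t 19.45
.418,.297,.18,8.5 -> offset cm [-3.41 -5.95  0.  ] turn -17.8
```

>>> send_rows(motion=[{"offset": [-1.7, -3, 0], "turn": -6}, {"offset": [-3.4, -5.9, 0], "turn": -12}, {"offset": [-3.4, -5.9, 0], "turn": -17.8}, {"offset": [-3.4, -5.9, 0], "turn": -17.8}, {"offset": [-3.4, -5.9, 0], "turn": -17.8}])

```text
t: 19.95
eef_pos: [0.4186, 0.2939, 0.3578]
ee_rot: [3.141, 0.001, 0.144]
force: [-0.2, -0.4, -4.1]
width: 0.0591
```

```bash
python3 post.py w8 .100 .475 .298 .04;python3 go.py .4754,.298,.107,8.5
```

```text
1131 rect [0.4745 0.2972] [0.0405 0.0402] 8.6 circ 0.4746 0.2977 0.0281 z 0.0999
px 256 311 119 173
now [0.4189 0.2938 0.358 ] tip [0.4187 0.2937 0.18  ] rot [1.7997e+02 4.0000e-02 8.2500e+00] F [-0.   0.3 -5.6] w 0.0596 t 20.0
.4754,.298,.107,8.5 -> offset cm [5.66 0.39 7.29] turn -0.2
```

View pics/w8.png

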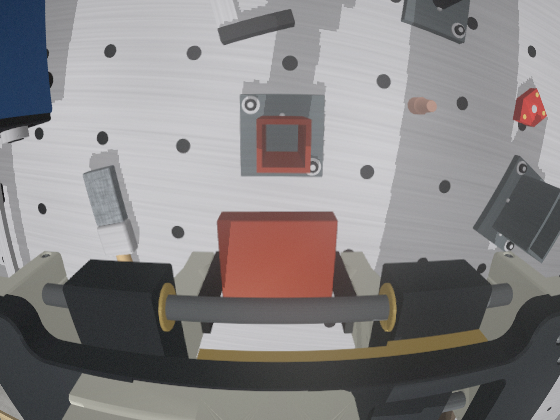

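The square tube's top is at (284,146) and the held plate is square in the jaws. Placing it now.

>>> send_rows(motion=[{"offset": [3, 0.4, 0], "turn": 0}, {"offset": [5.5, 0.4, 1], "turn": 0}, {"offset": [5.5, 0.4, 4], "turn": 0}, {"offset": [5.5, 0.4, 6], "turn": 0}, {"offset": [5.5, 0.4, 6.8], "turn": 0}, {"offset": [5.5, 0.4, 7.2], "turn": 0}, {"offset": [5.5, 0.4, 7.2], "turn": 0}, {"offset": [5.5, 0.4, 7.2], "turn": 0}])

```text
t: 20.8
eef_pos: [0.4743, 0.2988, 0.2874]
ee_rot: [-3.14, -0.002, 0.147]
force: [0.1, -0.7, -4.2]
width: 0.0592
```

>>> send_rows(motion=[{"offset": [0, 0, 0.05], "turn": 0}, {"offset": [0, 0, 0.1], "turn": 0}, {"offset": [0, 0, 0.15], "turn": 0}, {"offset": [0, 0, 0.15], "turn": 0}])

```text
t: 21.2
eef_pos: [0.4739, 0.2986, 0.2848]
ee_rot: [-3.141, -0.0, 0.147]
force: [0.4, -0.2, -4.1]
width: 0.0594
```

>>> send_rows(motion=[{"offset": [0, 0, 0.05], "turn": 0}, {"offset": [0, 0, 0.05], "turn": 0}, {"offset": [0, 0, 0.05], "turn": 0}])

```text
t: 21.5
eef_pos: [0.474, 0.2985, 0.2841]
ee_rot: [3.141, 0.0, 0.147]
force: [-0.1, -0.3, -3.9]
width: 0.0598
```

>>> send_rows(motion=[{"offset": [0, 0.1, 0.05], "turn": 0}, {"offset": [0, 0.1, 0.05], "turn": 0}, {"offset": [0, 0.1, 0.05], "turn": 0}])

```text
t: 21.8
eef_pos: [0.4741, 0.2975, 0.2837]
ee_rot: [3.142, 0.0, 0.147]
force: [0.4, -0.3, -4.1]
width: 0.0595
```

>>> send_rows(motion=[{"offset": [0, 0, 0.04], "turn": 0}, {"offset": [0, 0, 0.04], "turn": 0}, {"offset": [0, 0, 0.04], "turn": 0}])

```text
t: 22.1
eef_pos: [0.4741, 0.2975, 0.2835]
ee_rot: [-3.142, -0.0, 0.147]
force: [-2.0, -1.4, -0.1]
width: 0.0599
```

Contact. Release, lift, back off and check.

>>> send_rows(motion=[{"offset": [0, 0, 0], "turn": 0}, {"offset": [0, 0, 0], "turn": 0}, {"offset": [0, 0, 0], "turn": 0}, {"offset": [0, 0, 0], "turn": 0}, {"offset": [0, 0, 0], "turn": 0}, {"offset": [0, 0, -1], "turn": 0}, {"offset": [0, 0, -4], "turn": 0}, {"offset": [0, 0, -8], "turn": 0}], hand=1)

```text
t: 22.9
eef_pos: [0.4737, 0.2972, 0.3632]
ee_rot: [3.139, 0.003, 0.147]
force: [1.1, 0.8, -0.0]
width: 0.0877
```

>>> send_rows(motion=[{"offset": [-3, 0, -1], "turn": 0}, {"offset": [-5.5, 0, -1], "turn": 0}, {"offset": [-5.5, 0, -1], "turn": 0}, {"offset": [-5.5, 0, -1], "turn": 0}])

```text
t: 23.3
eef_pos: [0.4195, 0.2895, 0.3744]
ee_rot: [-3.14, -0.001, 0.148]
force: [-0.1, 0.6, -0.5]
width: 0.0875
```

```bash
python3 post.py w9 .115 .4745 .2974 .05;python3 go.py .48,0,.18,8 .447,-.285,.18,-8.3
```

```text
6332 rect [0.4753 0.2979] [0.0598 0.0603] 8.6 circ 0.475 0.2978 0.0418 z 0.115
px 237 318 106 185
now [0.4199 0.2897 0.3741] tip [0.4201 0.2898 0.1961] rot [-1.7996e+02 -6.0000e-02  8.4800e+00] F [-1.5  0.3  0.1] w 0.0877 t 23.35
.48,0,.18,8 -> offset cm [ 1.67 29.54  1.59] turn 0.5
.447,-.285,.18,-8.3 -> offset cm [-5.79 57.24  1.56] turn 16.8
```

Square plate: within 1 mm and at 8.6°, matching the tube. Back for the rectangle.

>>> send_rows(motion=[{"offset": [1, 4.5, 0], "turn": 0}, {"offset": [2, 9, 0], "turn": 0}, {"offset": [3, 13.5, 0], "turn": 0}, {"offset": [3, 18, 0], "turn": 0}, {"offset": [3, 22.5, 0], "turn": 0}, {"offset": [2, 27, 0], "turn": 0}, {"offset": [1.5, 31.5, 0], "turn": 0}, {"offset": [1, 36, 0], "turn": 0}])

```text
t: 24.15
eef_pos: [0.4828, -0.0673, 0.3733]
ee_rot: [3.141, 0.0, 0.147]
force: [0.9, 1.4, 0.2]
width: 0.0879
```

>>> send_rows(motion=[{"offset": [-1, 4.5, 0], "turn": 3}, {"offset": [-2.5, 9, 0], "turn": 6}, {"offset": [-4, 13.5, 0], "turn": 9}, {"offset": [-5.5, 18, 0], "turn": 13}, {"offset": [-6.8, 21, 0], "turn": 16.8}, {"offset": [-6.8, 21.2, 0], "turn": 16.8}, {"offset": [-6.8, 21.2, 0], "turn": 16.8}])

```text
t: 24.85
eef_pos: [0.4464, -0.2862, 0.3727]
ee_rot: [3.142, 0.001, -0.148]
force: [0.3, 0.2, -1.0]
width: 0.0879
```

```bash
python3 stk.py w10; python3 go.py .441,-.286,.004,-8.3
python3 - <<'E'
from h import *
W=cloud(load('w10'),True); g=load('w10')['frame'].astype(int)
m=(g[...,1]>120)&(g[...,2]>150)&(g[...,0]<60)&(W[...,2]>.005)&(W[...,2]<.03); print('yellow',m.sum(),np.nanmin(W[m],0),np.nanmax(W[m],0))
E
```

```text
0.015 4951 [ 0.444  -0.2875] [0.0603 0.1004] 82.0 0.0149 circ [ 0.4436 -0.2872] 0.0575
now [ 0.4465 -0.2853  0.3729] tip [ 0.4464 -0.2853  0.1949] rot [-1.7999e+02  5.0000e-02 -8.4000e+00] F [-0.3 -0.3  0.7] w 0.0879 t 24.9
.441,-.286,.004,-8.3 -> offset cm [-0.52  0.15 19.09] turn -0.1Traceback (most recent call last):
  File "<stdin>", line 3, in <module>
    res = np.fmin.reduce(a, axis=axis, out=out, **kwargs)
ValueError: zero-size array to reduction operation fmin which has no identity
```

View pics/w10.png

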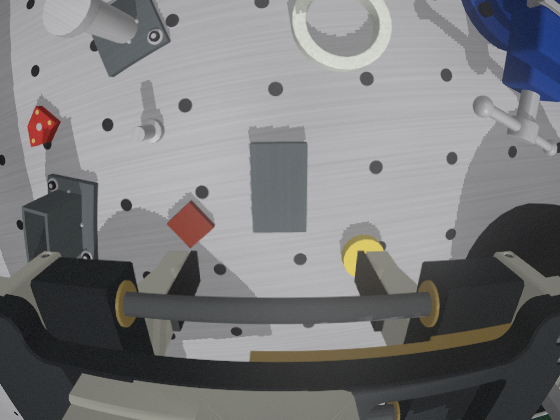

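The rectangle lies at (279,187) and reads -8.0°. The yellow disc at (362,255) and the red square at (191,223) are clear of the fingers. Gripping it.

>>> send_rows(motion=[{"offset": [-0.2, 0.25, 4.5], "turn": -0.4}, {"offset": [-0.2, 0.25, 9], "turn": -0.4}, {"offset": [-0.2, 0.25, 13.5], "turn": -0.4}, {"offset": [-0.2, 0.25, 16.5], "turn": -0.4}, {"offset": [-0.2, 0.25, 18.2], "turn": -0.4}, {"offset": [-0.2, 0.25, 19], "turn": -0.4}, {"offset": [-0.2, 0.25, 19], "turn": -0.4}, {"offset": [-0.2, 0.25, 19], "turn": -0.4}])

```text
t: 25.7
eef_pos: [0.4448, -0.2867, 0.1841]
ee_rot: [3.141, -0.001, -0.138]
force: [-0.8, 0.4, 1.1]
width: 0.0875
```

>>> send_rows(motion=[{"offset": [0, 0, 0], "turn": 0}, {"offset": [0, 0, 0], "turn": 0}, {"offset": [0, 0, 0], "turn": 0}, {"offset": [0, 0, 0], "turn": 0}, {"offset": [0, 0, 0], "turn": 0}, {"offset": [0, 0, 0], "turn": 0}, {"offset": [0, 0, 0], "turn": 0}], hand=-1, squeeze=55)

```text
t: 26.4
eef_pos: [0.4441, -0.2872, 0.1837]
ee_rot: [3.141, -0.001, -0.139]
force: [-1.4, -2.4, 6.2]
width: 0.0592
```

```bash
python3 go.py .444,-.2873,.18,-8 .43,-.01,.18,-19.6
```

```text
now [ 0.4441 -0.2872  0.1837] tip [ 0.4442 -0.2873  0.0057] rot [ 1.7998e+02 -3.0000e-02 -7.9500e+00] F [-1.4 -2.4  6.2] w 0.0592 t 26.4
.444,-.2873,.18,-8 -> offset cm [-0.000e+00  1.000e-02 -1.743e+01] turn 0.1
.43,-.01,.18,-19.6 -> offset cm [ -5.22 -27.26 -17.44] turn 11.7
```

Run:
```python
from h import *
for n in ('w1','w4','w8','w10','scene0','top0'):
    W=cloud(load(n),n[0]=='w'); k=W[(np.hypot(W[...,0]-.445,W[...,1]+.012)<.06)&(abs(W[...,2]-.085)<.004)]
    if len(k)>20:
        r=cv2.minAreaRect(k[:,:2].astype(np.float32)); print(n,len(k),np.round(r[0],4),np.round(r[1],4),round(r[2],1))
```

```text
w1 822 [ 0.4442 -0.0139] [0.0425 0.0821] 71.4
w4 902 [ 0.4443 -0.0133] [0.0423 0.082 ] 69.6
w8 530 [ 0.4449 -0.0126] [0.043  0.0802] 69.9
w10 542 [ 0.4493 -0.0149] [0.0423 0.0711] 68.8
scene0 183 [ 0.4463 -0.0115] [0.0406 0.0836] 70.4
top0 87 [ 0.4437 -0.0118] [0.0399 0.0804] 70.0
```

>>> send_rows(motion=[{"offset": [0, 0, -1], "turn": 0}, {"offset": [0, 0, -4], "turn": 0}, {"offset": [0, 0, -8], "turn": 0}, {"offset": [0, 0, -12], "turn": 0}, {"offset": [0, -2, -15.5], "turn": 0}, {"offset": [0, -6, -17.4], "turn": 0}, {"offset": [0, -10.5, -17.4], "turn": 0}, {"offset": [0, -14, -17.4], "turn": 0}])

```text
t: 27.2
eef_pos: [0.4624, -0.1465, 0.3575]
ee_rot: [-3.14, 0.0, -0.14]
force: [0.2, -0.4, -8.0]
width: 0.0589
```

```bash
python3 go.py .445,-.012,.18,-19.6 .445,-.012,.095,-19.6
```

```text
now [ 0.4624 -0.1465  0.3575] tip [ 0.4624 -0.1463  0.1795] rot [-1.7992e+02  1.0000e-02 -8.0100e+00] F [ 0.2 -0.4 -8. ] w 0.0589 t 27.2
.445,-.012,.18,-19.6 -> offset cm [ -3.6  -13.08  -0.03] turn 11.6
.445,-.012,.095,-19.6 -> offset cm [ -3.6  -13.07   8.47] turn 11.6
```

The six views agree on the rect post at about (0.4447, -0.0127) with its long axis at -19.9°.

>>> send_rows(motion=[{"offset": [-1, -3.5, 0], "turn": 3}, {"offset": [-2, -7.5, 0], "turn": 6}, {"offset": [-3, -11, 0], "turn": 9}, {"offset": [-3.6, -13, 1], "turn": 11.8}, {"offset": [-3.6, -13, 3], "turn": 11.8}, {"offset": [-3.6, -13, 5.5], "turn": 11.8}, {"offset": [-3.6, -13, 5.5], "turn": 11.8}, {"offset": [-3.6, -13, 5.5], "turn": 11.8}])

```text
t: 28.0
eef_pos: [0.4453, -0.0148, 0.3022]
ee_rot: [3.14, 0.002, -0.345]
force: [0.6, 0.2, -6.0]
width: 0.0591
```

```bash
python3 go.py .4447,-.0127,.093,-19.9
```

```text
now [ 0.4453 -0.0148  0.3022] tip [ 0.4449 -0.0149  0.1242] rot [ 1.7991e+02  1.0000e-01 -1.9760e+01] F [ 0.6  0.2 -6. ] w 0.0591 t 28.0
.4447,-.0127,.093,-19.9 -> offset cm [-0.12 -0.18  3.12] turn 0.1
```

>>> send_rows(motion=[{"offset": [-0.1, -0.2, 1.2], "turn": 0}, {"offset": [-0.1, -0.2, 2.2], "turn": 0}, {"offset": [-0.1, -0.2, 2.8], "turn": 0}, {"offset": [-0.1, -0.2, 3.05], "turn": 0}, {"offset": [-0.1, -0.2, 3.05], "turn": 0}, {"offset": [-0.1, -0.2, 3.05], "turn": 0}])

```text
t: 28.6
eef_pos: [0.4457, -0.0125, 0.2721]
ee_rot: [-3.141, -0.0, -0.345]
force: [0.1, -0.4, -6.5]
width: 0.0591
```

>>> send_rows(motion=[{"offset": [0, 0, 0.05], "turn": 0}, {"offset": [0, 0, 0.1], "turn": 0}, {"offset": [0, 0, 0.1], "turn": 0}, {"offset": [0, 0, 0.1], "turn": 0}])

```text
t: 29.0
eef_pos: [0.4454, -0.0124, 0.2708]
ee_rot: [-3.142, -0.0, -0.345]
force: [-0.4, -0.3, -6.2]
width: 0.0587
```

>>> send_rows(motion=[{"offset": [0, 0, 0.05], "turn": 0}, {"offset": [0, 0, 0.05], "turn": 0}, {"offset": [0, 0, 0.05], "turn": 0}])

```text
t: 29.3
eef_pos: [0.4454, -0.0124, 0.2702]
ee_rot: [3.142, 0.0, -0.345]
force: [-0.0, -0.4, -7.2]
width: 0.0591
```

>>> send_rows(motion=[{"offset": [0, 0, 0.05], "turn": 0}, {"offset": [0, 0, 0.1], "turn": 0}, {"offset": [0, 0, 0.1], "turn": 0}, {"offset": [0, 0, 0.1], "turn": 0}])

```text
t: 29.7
eef_pos: [0.4454, -0.0124, 0.2692]
ee_rot: [3.142, 0.0, -0.345]
force: [0.1, -0.2, -6.7]
width: 0.0591
```

>>> send_rows(motion=[{"offset": [0, 0, 0.04], "turn": 0}, {"offset": [0, 0, 0.04], "turn": 0}, {"offset": [0, 0, 0.04], "turn": 0}])

```text
t: 30.0
eef_pos: [0.4454, -0.0124, 0.2688]
ee_rot: [3.142, 0.0, -0.345]
force: [0.7, 0.2, -7.4]
width: 0.0591
```

>>> send_rows(motion=[{"offset": [0, 0, 0.04], "turn": 0}, {"offset": [0, 0, 0.04], "turn": 0}, {"offset": [0, 0, 0.04], "turn": 0}])

```text
t: 30.3
eef_pos: [0.4454, -0.0124, 0.2687]
ee_rot: [-3.142, -0.0, -0.345]
force: [-2.1, 0.9, -0.4]
width: 0.0593
```

Contact. Release, lift, then swing aside and check.

>>> send_rows(motion=[{"offset": [0, 0, 0], "turn": 0}, {"offset": [0, 0, 0], "turn": 0}, {"offset": [0, 0, 0], "turn": 0}, {"offset": [0, 0, 0], "turn": 0}, {"offset": [0, 0, 0], "turn": 0}, {"offset": [0, 0, -1], "turn": 0}, {"offset": [0, 0, -5], "turn": 0}, {"offset": [0, 0, -9.5], "turn": 0}], hand=1)

```text
t: 31.1
eef_pos: [0.4449, -0.0126, 0.3643]
ee_rot: [3.139, 0.002, -0.345]
force: [1.1, 1.1, -0.1]
width: 0.0877
```

>>> send_rows(motion=[{"offset": [0, 4.5, -4], "turn": 0}, {"offset": [0, 9, -6], "turn": 0}, {"offset": [0, 13.5, -6], "turn": 0}, {"offset": [0, 18, -6], "turn": 0}, {"offset": [0, 22, -6], "turn": 0}, {"offset": [0, 22, -6], "turn": 0}, {"offset": [0, 22, -6], "turn": 0}])

```text
t: 31.8
eef_pos: [0.3704, -0.2203, 0.4241]
ee_rot: [-3.141, -0.001, -0.348]
force: [-0.2, 0.2, -0.3]
width: 0.0876
```

Run:
```python
from h import *
P={'rect':(.100,.4447,-.0127,.065),'square':(.115,.4747,.2976,.05),'pipe':(.125,.6525,-.146,.04),'small':(.110,.6574,.1512,.035)}
for n,c in (('wE','wrist'),('sceneE','scene'),('topE','top')):
    W=cloud(save(n,c),c=='wrist')
    for k,(z,x,y,r) in P.items():
        q=W[(np.hypot(W[...,0]-x,W[...,1]-y)<r)&(abs(W[...,2]-z)<.005)]
        if len(q)>30:
            a=cv2.minAreaRect(q[:,:2].astype(np.float32)); A=np.c_[q[:,:2]-q[:,:2].mean(0),np.ones(len(q))]; t=np.linalg.lstsq(A,q[:,2],rcond=None)[0]
            print(n,k,len(q),np.round(a[0],4),np.round(a[1],4),round(a[2],1),'z',t[2].round(4),'tilt',np.hypot(*t[:2]).round(3))
cv2.imwrite('pics/E.png',np.vstack([cv2.imread('pics/sceneE.png')[130:330]])[:, :].repeat(1,0))
print(get_state()['force'],get_state()['t'])
```

```text
wE rect 3754 [ 0.4447 -0.0121] [0.0618 0.1008] 70.3 z 0.1 tilt 0.012
sceneE rect 969 [ 0.446 -0.01 ] [0.0606 0.1026] 70.6 z 0.0995 tilt 0.003
sceneE square 621 [0.4764 0.2987] [0.0629 0.0608] 9.1 z 0.1146 tilt 0.011
sceneE pipe 519 [ 0.6539 -0.1425] [0.0505 0.0507] 89.8 z 0.1245 tilt 0.003
sceneE small 292 [0.6581 0.1534] [0.0383 0.0396] 38.1 z 0.1098 tilt 0.01
topE square 450 [0.4742 0.2987] [0.0608 0.061 ] 9.5 z 0.1145 tilt 0.011
topE pipe 242 [ 0.6514 -0.1434] [0.049  0.0507] 47.5 z 0.1249 tilt 0.013
topE small 147 [0.6555 0.1527] [0.0372 0.0372] 85.4 z 0.11 tilt 0.025
[0.5433138  0.20535777 0.72312249] 31.95
```

View pics/sceneE.png

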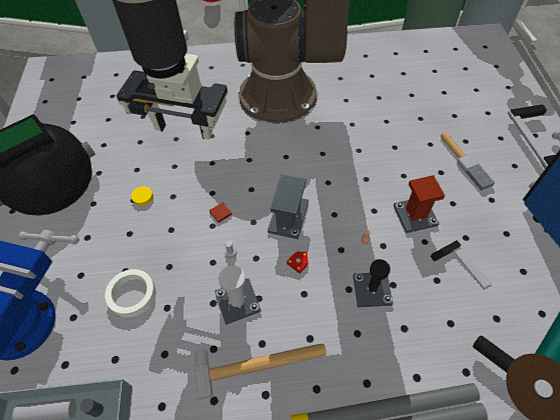

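All four plates are on their posts: rect at (290,195), square at (427,188), large disc at (232,277), small disc at (380,268). The magnet at (298,261) and the try square at (460,262) have not moved. Comparing before and after with the same camera, the centre offsets are at most 1.7 mm.

```bash
python3 -c "from station import *; print(job_done())"
```

```text
the job is handed in; nothing more can be done
None
```

All four plates are on their own sections and the job is handed in, at about 32 s on the robot clock. I took the plates off the stack one by one and lowered each until the wrist force showed contact. Only then did I release it.

**Last checks:**
- **Centring:** with the fixed scene camera, comparing each tube end before with its plate after, the offsets are about 1.5 mm (rectangle), 0.1 mm (square), 1.6 mm (large disc) and 1.3 mm (small disc). The limit is 8 mm.
- **Alignment:** the square and rectangular plates are in line with their tubes to within about 1°.
- **Level and height:** the tops sit at 0.100, 0.115, 0.125 and 0.110 m (rectangle, square, large disc, small disc), as expected. Measured tilt is at most about 0.013 rad, except one noisy reading of 0.025 rad from the top camera on the small disc.
- **Bystanders:** the magnet and the try square look unmoved in the final picture, but I did not measure them.

**Disagreements:** the cameras differed from one another by about 2–3 mm in absolute position, so I relied on the wrist camera when placing. The top camera gave no final reading of the rectangular plate.

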